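# Straight scraper off the glazing shelf onto the drying rest

### The arm

A 6-joint arm with a two-finger parallel gripper is mounted at the origin on the work surface. World frame = base frame: x ahead of the robot, y to its left, z up, the work surface at z = 0. Lengths are in m, angles in rad, forces in N, time in s.
With the tool pointing down it reaches from about 0.3 to 0.875 m from the base axis. Payload 6.4 kg.
Tool frame: the origin (TCP) lies midway between the tips of the shut fingers; the grasp point (between the pads) lies 19 mm behind it (ctrl.tcp_to_grasp is the distance from the TCP to the grasp point, in m); z points along the fingers, y is the direction in which the jaws open and shut (so a half turn about z gives the same grasp; the last joint's range is limited). The gripper opens to 85 mm and grips with 20 to 120 N. Pads are 22 mm wide; open, the fingers measure 114 mm over their backs; the gripper's body (76 mm by 85 mm) begins 54 mm behind the grasp point. The pads swing forward as they close: fully open they stand 13 mm farther back than shut.
Start: joints at [1.081, 0.181, 1.607, -0, 1.354, -0.206], TCP at [0.161, 0.552, 0.231] pointing down, gripper open.
Joint ranges: [-2.99, 2.99], [-0.89, 2.07], [0.3, 2.58], [-1.14, 4.28], [0, 2.63], [-3.12, 3.12]. Speed limits (rad/s): [2.57, 2.57, 3.01, 3.14, 3.14, 3.14].

### API

Orientations are given as a unit quaternion [w, x, y, z].
In Python, from bench import monitor, imaging, order, spotter, ctrl gives the robot as it stands.
- The arm moves only by the shell command python3 -m pendant 'ROWS'. ROWS is JSON, a list that holds one entry, the list of rows, each a list of 5 numbers: the shift along the world's x, y, z in mm, then the turn about the world's z in degrees, then the finger opening in mm, from 0 to 85.4. A call has 1 to 8 rows; each row shifts and turns the commanded pose from where the row before left it; what a row does not reach is not made up. A row lasts 1/8 s, in which the tool goes at most 62.5 mm and 10.7 degrees, less where a joint would pass 70% of its speed; a pose out of reach is approached as far as the arm can. A call with a gripper value outside its range is refused whole. The fingers move at their own pace and stop on an object; the grip force is fixed at half the most. Time passes only in rows, so rows that do not move let the fingers close. It gives the time, the measured TCP pose, the force and the opening at its end, in the units of the state.
- monitor.get_obs(): the state, without advancing time (a new reading comes with each control period).
- imaging.camera(name): name is "side" or "top" or "wrist"; returns a dict with "img" (400x640x3 uint8, red, green, blue), "vfov" (degrees; the focal length in pixels is half the picture's height over the tangent of half this angle, whatever the lens; pixels are square), "cx", "cy" (the principal point, pixels), "origin" and "orientation" of the camera in the world. Camera axes: x right, y down, z forward; pixel columns grow to the right and rows downward; lengths in m; the calibration is good to about 2 mm. A picture is of the moment at which its call begins. There is no depth.
- order.hand_in(): hands the job in, once; it reports no verdict.
Trained networks look in the newest picture that a camera, given by its name, has taken for a name from the list of things; names that differ only in an ending like _2 or _b are one class to them, and where a whole thing is asked for, a point or a joint stands for the part that bears it (a point fixed in the world has none). Each returns a list of dicts, best first, with "confidence" (0 to 1); they miss things now and then, are a little off and sometimes report something else, mostly with a low value. They report only what shows in the picture. A call takes as long as a camera call. They do not tell look-alikes from the thing itself.
- spotter.recognise(camera, thing): "at" ([x, y, z] in m, in the coordinates of the camera as it stood for that picture, good to about 4 mm: the middle of the surface that is visible of it).
- spotter.tip_of(camera, thing): "at" ([x, y, z] in m, in the coordinates of the camera as it stood for that picture, good to about 4 mm: a listed point, or the origin of a listed thing).
The state is a dict: "time_s": time; "q": joint angles; "dq": joint speeds; "joint_efforts": joint torques, N m; "eef_pos": TCP position; "eef_rot": TCP orientation; "wrist_force": force on the tool from outside, world axes, zero at the start; "torque": the same for the moment, N m; "opening": opening from 0.0 (shut) to 1.0 (fully open).
Only numpy, scipy, OpenCV 4.12 (cv2) and the standard library are available. Lean on these libraries where they do the work, as an engineer would, in place of code of your own. Each camera call takes 0.05 s, during which the arm holds its last target. There are 200 camera calls.

### The job

The straight steel scraper lies flat on the enamelled shelf and is too thin to take hold of there. Slide it out over the shelf's front edge until a good third of its length sticks out, still lying flat, then take it by that end and lay it flat and centred across the two battens of the wooden drying rest, lengthwise from batten to batten. Do not let it fall, and leave the kidney-shaped scraper where it lies.

Things in the scene. Friction and masses are not known exactly. Their poses are not given: they have to be found in the camera images.
- scraper_center (a point): Centre (half-way up) of the straight scraper: plain rectangular steel plate 160 x 45 x 3 mm, 0.15 kg. x lengthwise, y across, z up. Starts on the shelf, at one of two places, roughly square to the front edge, near end 10 to 55 mm inside it. Slick on the enamel (friction 0.2): slides along under closed fingertips pressing 5 to 20 N. Once overhanging, grip it across its width, fingers down past its long sides.
- shelf_edge (a point): Middle of the top front edge (robot side) of the fixed white enamelled metal shelf. x level, square to the edge, into the shelf (away from robot); y along the edge; z up. Shelf 300 deep x 420 wide, flat top 100 mm above the table, sheet 12 mm thick, free space ahead of the edge. At its back, 190 mm or more in, stand a pitcher (mid-width, 130 mm tall), an egg cup (62 mm) and a low ring.
- rest_top (a point): Centre of the fixed wooden drying rest, at the height of its batten tops, 45 mm above the table. Two parallel battens, 14 wide x 110 long x 35 mm high, on a 100 x 110 x 10 mm base board. x level, across the battens (the scraper's length must lie along this, either way round); y along them. Batten centre lines at x = -30 and +30 mm, so the scraper's ends stick out.
- kidney_center (a point): Middle (half-way up) of the kidney-shaped steel scraper, about 118 x 63 x 3 mm, round-ended with one hollow side, lying flat on the shelf at the other place. Bystander, to be left where it is.
There are look-alikes about, which are no part of the job. Of the things that look like the part that bears rest_top, the smaller one is meant. Leave any blue look-alike of the part that bears scraper_center alone.

How it is judged:
On the way:
1. the straight scraper lies flat on the shelf with at least 35 mm of it out past the front edge (x of scraper_center in the frame of shelf_edge between -0.01 and 0.045 m and z of scraper_center in the frame of shelf_edge between -0.003 and 0.007 m and angle between scraper_center's own z axis and vertical below 0.09 rad), for 0.2 s.
At the end, for the whole second after the job is handed in: The straight scraper lies flat (within 5 degrees) on both battens, its centre within 20 mm across the battens and 25 mm along them of the rest's centre, its length within 15 degrees of square to the battens; the kidney-shaped scraper lies within 25 mm of where it was (x of scraper_center in the frame of rest_top between -0.02 and 0.02 m and y of scraper_center in the frame of rest_top between -0.025 and 0.025 m and z of scraper_center in the frame of rest_top between -0.003 and 0.006 m and angle between scraper_center's own z axis and vertical below 0.09 rad and angle between the x axis of scraper_center and the x axis of rest_top, either way round below 0.26 rad and distance of kidney_center from where it was at the start of the episode below 0.025 m); the robot touches nothing.
It fails at once if the kidney-shaped scraper is shifted by more than 25 mm (distance of kidney_center from where it was at the start of the episode above 0.025 m).
It fails at once if the straight scraper falls to the table (height (world z) of scraper_center below 0.025 m).
It also fails if it takes over 51 s, if anything falls off the work surface, if the arm or the gripper's body presses on something with over 40 N, if the wrist force passes 120 N, or if a joint passes its speed limit or range.

## Working session

There is one attempt and no reset: what is moved stays moved. The work goes in short steps, Python scripts to look and compute and a shell command to move; the robot and the scene stay as the last step left them, time stands still between calls to the robot, and variables do not carry over. Pictures are saved under pics/ and viewed, about 8 in all and at most 12, crops included, and the job is handed in when it is done.

```bash
ls; mkdir -p pics
cat > h.py <<'E'
import numpy as np, cv2
from scipy.spatial.transform import Rotation as R
from bench import monitor, imaging, order, spotter, ctrl
def cam(n):
    c=imaging.camera(n); q=c["orientation"]; c["R"]=R.from_quat([q[1],q[2],q[3],q[0]]).as_matrix()
    c["f"]=c["img"].shape[0]/2/np.tan(np.radians(c["vfov"])/2); c["o"]=np.array(c["origin"]); return c
def w(c,p): return c["o"]+c["R"]@np.array(p)
def ray(c,u,v,z):
    d=c["R"]@np.array([(u-c["cx"])/c["f"],(v-c["cy"])/c["f"],1]); return c["o"]+d*(z-c["o"][2])/d[2]
def pix(c,p):
    d=c["R"].T@(np.array(p)-c["o"]); return d[:2]/d[2]*c["f"]+[c["cx"],c["cy"]]
def save(c,n): cv2.imwrite("pics/"+n+".png",c["img"][:,:,::-1])
E
python3 - <<'E'
from h import *
np.set_printoptions(precision=4,suppress=True)
for n in("top","side"):
    c=cam(n); save(c,n+"0"); print(n,c["o"],c["R"].tolist(),c["f"],c["cx"],c["cy"])
    for t in("scraper_center","shelf_edge","rest_top","kidney_center"):
        for k in("recognise","tip_of"):
            for d in getattr(spotter,k)(n,t): print(t,k,w(c,d["at"]),round(d["confidence"],2),pix(c,w(c,d["at"])))
print(monitor.get_obs())
E
```

```text
pics
top [0.2383 0.0607 1.3194] [[0.02881973728775461, -0.9838467725121713, 0.17667753382942775], [-0.9990876897021941, -0.03392455141833578, -0.025940568548068366], [0.031515250724008986, -0.1757687487252739, -0.9839268956296267]] 509.3745836857177 326.79195673805526 193.46581985809078
scraper_center recognise [0.3905 0.3706 0.0049] 0.85 [192.2475 220.9492]
scraper_center recognise [0.597  0.2339 0.1035] 0.57 [245.2238 134.6232]
scraper_center tip_of [0.5965 0.2314 0.1035] 0.92 [246.2384 134.8666]
scraper_center tip_of [0.3919 0.3687 0.0032] 0.8 [193.1785 220.5219]
shelf_edge recognise [0.618  0.1139 0.0998] 0.87 [294.3549 128.6722]
shelf_edge tip_of [0.4835 0.1344 0.1012] 0.73 [283.7005 181.3066]
rest_top recognise [ 0.5158 -0.2623  0.0133] 0.8 [436.6727 181.1725]
rest_top recognise [ 0.2921 -0.2233  0.0131] 0.58 [422.3217 266.3454]
rest_top tip_of [ 0.5189 -0.2678  0.0484] 0.87 [442.1272 177.3119]
rest_top tip_of [ 0.2951 -0.2284  0.0637] 0.83 [428.7888 264.4856]
kidney_center recognise [0.58   0.0257 0.1038] 0.78 [329.4658 144.3231]
kidney_center tip_of [0.5838 0.0248 0.1059] 0.8
[... 907 characters left out ...]
] 0.94 [384.7119 171.0964]
rest_top tip_of [ 0.5167 -0.2664  0.0417] 0.71 [311.6816 170.0698]
kidney_center recognise [0.5807 0.0241 0.1025] 0.8 [277.1129 194.5669]
kidney_center tip_of [0.5819 0.0229 0.1021] 0.94 [276.6864 194.4549]
{'time_s': 0.9, 'q': array([ 1.0807,  0.1808,  1.607 ,  0.    ,  1.3538, -0.2063]), 'dq': array([-0.0007, -0.0017,  0.001 ,  0.0007,  0.0018, -0.0001]), 'joint_efforts': array([ -0.0001, -44.4834, -35.1686,  -0.0002,   0.0007,  -0.    ]), 'eef_pos': array([0.161 , 0.552 , 0.2313]), 'eef_rot': array([-0.    ,  0.1414,  0.99  , -0.    ]), 'wrist_force': array([-0.4694, -0.8833,  0.1164]), 'torque': array([-0.0026, -0.0247, -0.0491]), 'opening': 0.9964143635065841}
```

Run:
```python
import cv2
i=cv2.imread("pics/top0.png")[60:330,130:520]; cv2.imwrite("pics/top0z.png",cv2.resize(i,None,fx=2,fy=2,interpolation=cv2.INTER_CUBIC))
```

```text
(no output)
```

View pics/top0z.png

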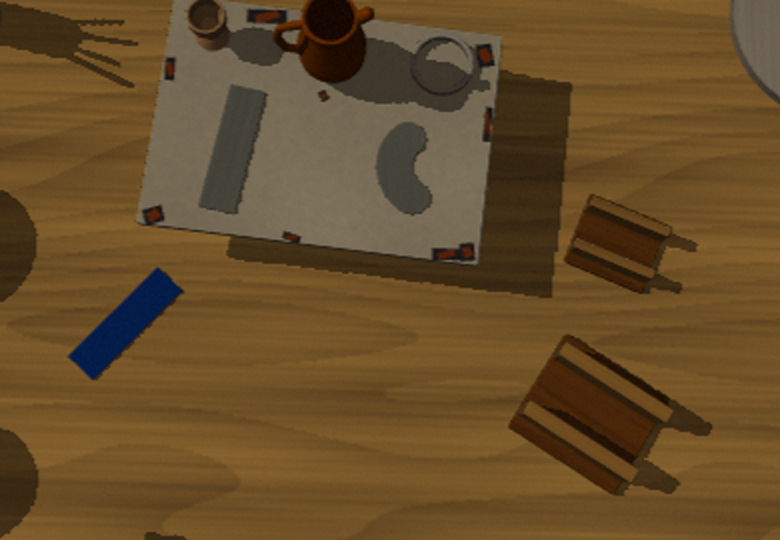

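View pics/side0.png

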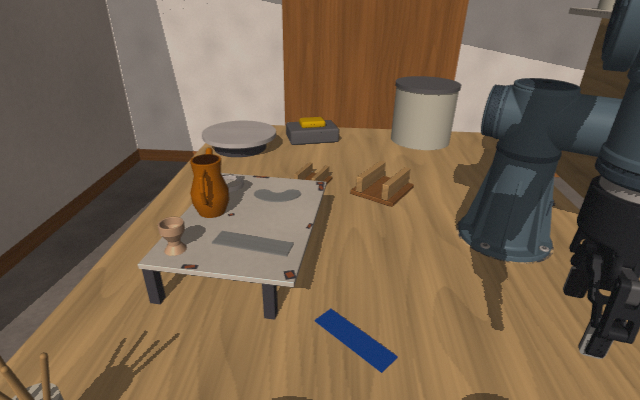

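The top view shows the straight scraper at crop corners (232,85), (267,93), (237,213) and (199,206). The front edge of the shelf runs from (137,223) to (477,264), and the kidney is on the right. The smaller rest is near (620,243), the bigger rest below it, and the blue decoy lies on the table.

Run:
```python
from h import *
np.set_printoptions(precision=4,suppress=True)
c=cam("top"); P=lambda l,z:np.array([ray(c,x/2+130-.25,y/2+60-.25,z) for x,y in l])
e=P([(137,223),(477,264)],.1); d=e[1]-e[0]; n=np.array([-d[1],d[0]])/np.hypot(*d[:2]); print("edge",e,e.mean(0),"n",n,np.degrees(np.arctan2(n[1],n[0])))
img=c["img"].astype(int); hsv=cv2.cvtColor(c["img"],cv2.COLOR_RGB2HSV)
s=P([(232,85),(267,93),(237,213),(199,206)],.103); print("scr",s,s.mean(0))
# segmentation of scraper: darker than enamel, in window
win=np.zeros((400,640),np.uint8); win[98:170,224:270]=1
g=cv2.cvtColor(c["img"],cv2.COLOR_RGB2GRAY); print(g[110:160:10,225:268:4])
_,b=cv2.threshold(g[98:170,226:268],0,255,cv2.THRESH_BINARY_INV+cv2.THRESH_OTSU); 
k=max(cv2.findContours(b,0,2)[0],key=cv2.contourArea); pts=np.array([ray(c,x+226,y+98,.103)[:2] for x,y in k[:,0]])
r=cv2.minAreaRect((pts*1000).astype(np.float32)); print("rect",r, cv2.boxPoints(r))
for l in([(593,195),(671,228),(667,237),(589,205)],[(577,239),(658,273),(653,282),(572,247)]):
    q=P(l,.045); print("batten",q.mean(0),np.degrees(np.arctan2(*(q[1]-q[0])[[1,0]])))
```

```text
edge [[ 0.5014  0.3428  0.1   ]
 [ 0.465  -0.0725  0.1   ]] [0.4832 0.1352 0.1   ] n [ 0.9962 -0.0872] -5.002076807843116
scr [[0.6808 0.2374 0.103 ]
 [0.6721 0.1935 0.103 ]
 [0.5175 0.2221 0.103 ]
 [0.5246 0.2687 0.103 ]] [0.5988 0.2304 0.103 ]
[[107 107 107 106 107  66  64  63  68  62 108]
 [107 104 107 107  70  65  65  66  66 109 110]
 [106 106 110  94  66  66  66  67  54 109 109]
 [106 107 107  64  64  65  67  57 110 110 111]
 [106 104  68  65  65  68  66  98 113 113 109]]
rect ((598.5882568359375, 231.3983917236328), (49.52191925048828, 161.361328125), 79.11976623535156) [[514.6841 222.3116]
 [673.1448 191.8535]
 [682.4924 240.4852]
 [524.0317 270.9433]]
batten [ 0.5449 -0.2757  0.045 ] -111.65984663153878
batten [ 0.4863 -0.2556  0.045 ] -111.38024015996831
```

```bash
python3 -m pendant '[[[50,-35,0,0.7,0],[50,-35,0,0.7,0],[50,-35,0,0.7,0],[50,-35,0,0.7,0],[50,-35,0,0.7,0],[50,-35,0,0.7,0],[50,-35,0,0.6,0],[50,-35,0,0.6,0]]]'
python3 -m pendant '[[[30,-22,0,0,0],[27,-23,0,0,0],[0,0,-30,0,0],[0,0,-30,0,0],[0,0,-25,0,0],[0,0,-10,0,0],[0,0,0,0,0],[0,0,0,0,0]]]'
```

```text
time_s: 1.95
eef_pos: [0.5625, 0.2707, 0.2314]
eef_rot: [0.0, 0.095, 0.996, 0.0]
wrist_force: [0.2, 0.5, -0.6]
opening: 0.001
time_s: 2.95
eef_pos: [0.6189, 0.2273, 0.1378]
eef_rot: [0.001, 0.095, 0.996, 0.0]
wrist_force: [-1.0, 0.0, -1.0]
opening: 0.002
```

```bash
python3 -m pendant '[[[0,0,-15,0,0],[0,0,-12,0,0],[0,0,-4,0,0],[0,0,0,0,0]]]'
python3 -m pendant '[[[0,0,-1.5,0,0],[0,0,0,0,0]]]'
python3 -m pendant '[[[0,0,-1,0,0],[0,0,0,0,0]]]'
```

```text
time_s: 3.45
eef_pos: [0.6176, 0.227, 0.1046]
eef_rot: [-0.001, 0.095, 0.996, -0.0]
wrist_force: [0.2, 0.0, 0.4]
opening: 0.0
time_s: 3.7
eef_pos: [0.6182, 0.227, 0.1041]
eef_rot: [0.0, 0.095, 0.996, 0.0]
wrist_force: [-0.1, 0.6, 0.0]
opening: 0.004
time_s: 3.95
eef_pos: [0.6182, 0.227, 0.1031]
eef_rot: [0.0, 0.095, 0.996, 0.0]
wrist_force: [0.5, 0.3, 1.3]
opening: -0.003
```

Run:
```python
from h import *
c=cam("wrist"); save(c,"w1")
```

```text
(no output)
```

View pics/w1.png

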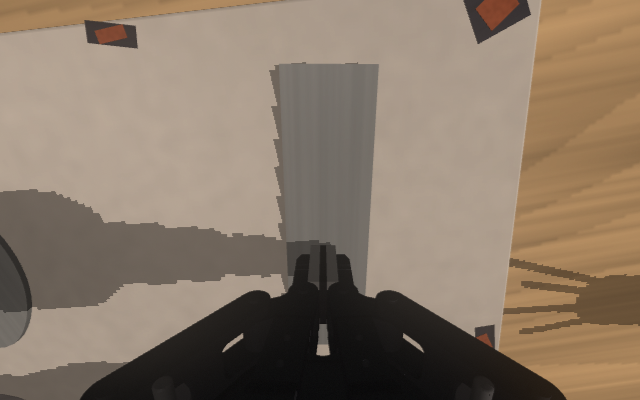

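The wrist view shows the shut fingertips at about (322,250), on the middle of the plate. The plate spans columns 285 to 370, with its near end at row 65, and it is square to the tool.

```bash
python3 -m pendant '[[[0,0,-1,0,0],[0,0,0,0,0]]]'
python3 -m pendant '[[[0,0,-1,0,0],[0,0,0,0,0]]]'
```

```text
time_s: 4.25
eef_pos: [0.6186, 0.2271, 0.1031]
eef_rot: [0.001, 0.095, 0.996, 0.0]
wrist_force: [-1.2, 0.0, 5.5]
opening: 0.001
time_s: 4.5
eef_pos: [0.6192, 0.2273, 0.1031]
eef_rot: [0.001, 0.095, 0.996, 0.0]
wrist_force: [-1.4, -0.4, 10.4]
opening: -0.003
```

```bash
python3 -m pendant '[[[-3,0.3,0,0,0],[-5,0.4,0,0,0],[-5,0.4,0,0,0],[-5,0.4,0,0,0],[-5,0.4,0,0,0],[-5,0.4,0,0,0],[-2,0.2,0,0,0],[0,0,0,0,0]]]'
python3 - <<'E'
from h import *
c=cam("wrist"); save(c,"w2")
E
```

```text
time_s: 5.5
eef_pos: [0.5898, 0.2298, 0.1031]
eef_rot: [0.002, 0.095, 0.996, 0.001]
wrist_force: [0.4, -0.5, 7.3]
opening: 0.001
```

View pics/w2.png

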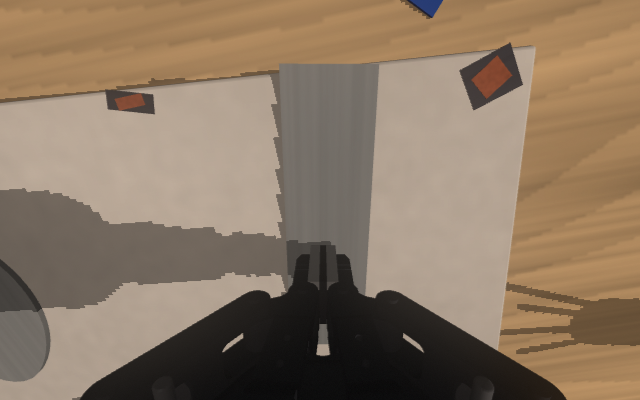

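The plate moved with the fingertips: its near end (row 65) has just reached the shelf edge. I'll slide it about 57 mm further.

```bash
python3 -m pendant '[[[-3,0.3,-0.4,0,0],[-5,0.4,0,0,0],[-5,0.4,0,0,0],[-5,0.4,0,0,0],[-5,0.4,0,0,0],[-5,0.4,0,0,0],[-2,0.2,0,0,0],[0,0,0,0,0]]]'
python3 -m pendant '[[[-3,0.3,-0.2,0,0],[-5,0.4,0,0,0],[-5,0.4,0,0,0],[-5,0.4,0,0,0],[-5,0.4,0,0,0],[-4,0.4,0,0,0],[0,0,0,0,0],[0,0,0,0,0]]]'
python3 - <<'E'
from h import *
np.set_printoptions(precision=4,suppress=True)
c=cam("wrist"); save(c,"w3")
c=cam("top"); save(c,"t3")
for d in spotter.tip_of("top","scraper_center"): print(w(c,d["at"]),d["confidence"])
E
```

```text
time_s: 6.55
eef_pos: [0.5603, 0.2324, 0.103]
eef_rot: [0.003, 0.095, 0.996, 0.001]
wrist_force: [0.8, -0.1, 9.9]
opening: -0.003
time_s: 7.55
eef_pos: [0.5335, 0.2348, 0.103]
eef_rot: [0.003, 0.095, 0.996, 0.001]
wrist_force: [0.7, -0.1, 11.9]
opening: -0.001
[0.3898 0.3721 0.0006] 0.95
```

View pics/w3.png

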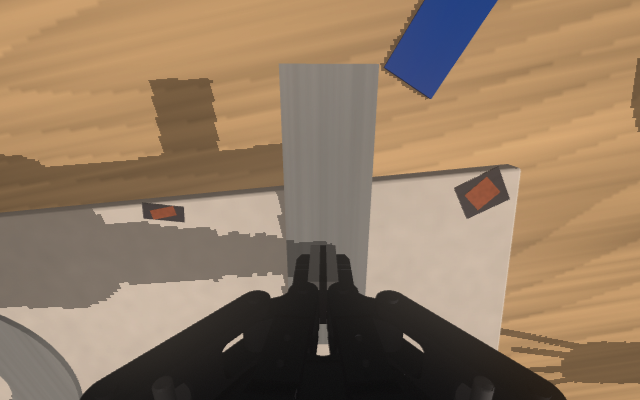

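The plate now sticks well out past the edge. Its near end is at (280,64) to (379,64), and the shelf edge crosses it at about (284,188) and (373,179). I'll measure from those.

Run:
```python
from h import *
np.set_printoptions(precision=4,suppress=True)
c=cam("wrist"); A=[ray(c,280,64,.103),ray(c,379,64,.103),ray(c,284,188,.1),ray(c,373,179,.1)]
for a in A: print(a)
near=(A[0]+A[1])/2; ed=(A[2]+A[3])/2; print("near",near,"over",np.linalg.norm((near-ed)[:2]))
d=A[1]-A[0]; print("width",np.linalg.norm(d),"perp",np.degrees(np.arctan2(d[1],d[0])))
g=ray(c,280,64,.103)-ray(c,288,288,.103); g2=ray(c,379,64,.103)-ray(c,366,288,.103); print(np.degrees(np.arctan2(g[1],g[0])),np.degrees(np.arctan2(g2[1],g2[0])))
for z in (.103,): print("ctr", near+0.08*np.array([.982,-.189,0]))
```

```text
[0.4319 0.2354 0.103 ]
[0.4403 0.2791 0.103 ]
[0.4896 0.2232 0.1   ]
[0.4936 0.2698 0.1   ]
near [0.4361 0.2573 0.103 ] over 0.05650255783458305
width 0.044554294559824195 perp 79.19558158392253
168.67622923410315 169.16149813407176
ctr [0.5147 0.2421 0.103 ]
```

```bash
python3 -m pendant '[[[0,0,4,0,0],[0,0,15,0,0],[0,0,25,0,0],[-26,6,0,0,85],[-26,6,0,0,85],[-26,7,0,0,85],[0,0,0,0,85],[0,0,0,0,85]]]'
python3 - <<'E'
from h import *
c=cam("wrist"); save(c,"w4")
for p in [(.4557,.2535,.103)]: print(pix(c,p))
E
```

```text
time_s: 8.75
eef_pos: [0.4539, 0.2533, 0.1449]
eef_rot: [0.001, 0.095, 0.996, 0.0]
wrist_force: [0.1, -0.4, -0.0]
opening: 0.994
[322.33306277 231.06308424]
```

View pics/w4.png

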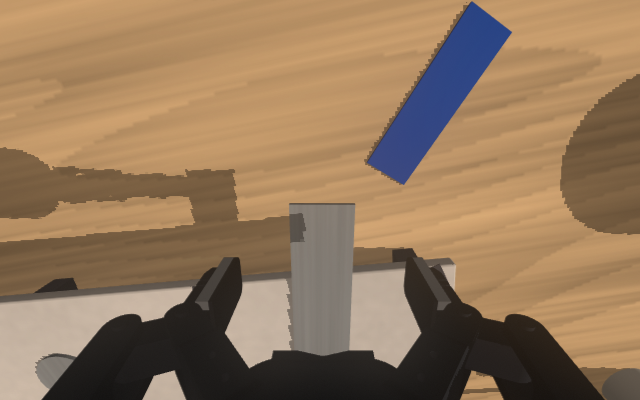

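The plate still lies flat. Its end is at (289,204) to (355,204), centred between the open fingers (inner sides at about columns 240 and 405). I'll go down and grip.

```bash
python3 -m pendant '[[[0,0,-20,0,85],[0,0,-20,0,85],[0,0,-15,0,85],[0,0,-10,0,85],[0,0,0,0,85],[0,0,0,0,85]]]'
python3 -m pendant '[[[0,0,0,0,60],[0,0,0,0,50],[0,0,0,0,45],[0,0,0,0,40],[0,0,0,0,35],[0,0,0,0,30],[0,0,0,0,30],[0,0,0,0,30]]]'
python3 - <<'E'
from h import *
c=cam("side"); cv2.imwrite("pics/s5.png",cv2.resize(c["img"][140:300,200:420,::-1],None,fx=3,fy=3))
E
```

```text
time_s: 9.55
eef_pos: [0.4535, 0.2535, 0.0797]
eef_rot: [0.0, 0.095, 0.996, 0.0]
wrist_force: [0.2, -0.2, 0.3]
opening: 0.996
time_s: 10.55
eef_pos: [0.4532, 0.2534, 0.0793]
eef_rot: [0.0, 0.095, 0.996, 0.0]
wrist_force: [-0.4, -0.4, 2.5]
opening: 0.501
```

View pics/s5.png

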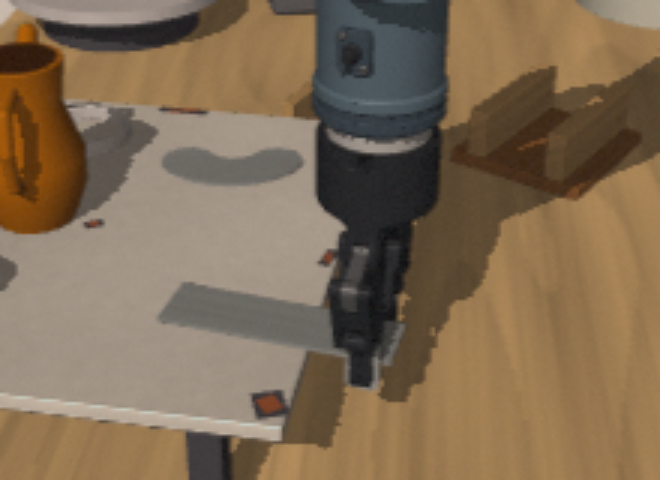

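The fingers have stopped on the plate, about 43 mm open with 30 mm commanded, and the plate is still flat on the shelf. Next I'll lift it.

```bash
python3 -m pendant '[[[0,0,2,0,20],[0,0,5,0,20],[0,0,10,0,20],[0,0,15,0,20],[0,0,20,0,20],[0,0,8,0,20],[0,0,0,0,20],[0,0,0,0,20]]]'
python3 - <<'E'
from h import *
c=cam("wrist"); save(c,"w6")
s=cam("side"); cv2.imwrite("pics/s6.png",np.vstack([cv2.resize(s["img"][120:280,200:440,::-1],(640,427)),cv2.resize(c["img"][100:,:,::-1],(640,300))])[:])
i=cv2.imread("pics/s6.png"); cv2.imwrite("pics/s6.png",cv2.resize(i,None,fx=.8,fy=.8))
E
```

```text
time_s: 11.6
eef_pos: [0.4525, 0.2532, 0.1386]
eef_rot: [-0.0, 0.095, 0.996, -0.0]
wrist_force: [0.4, 0.1, -1.2]
opening: 0.502
```

View pics/s6.png

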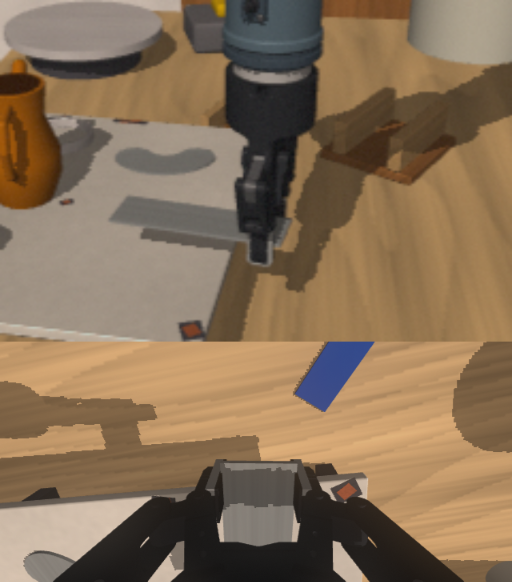

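The plate is held level and clear of the shelf. I'll measure the rest more closely in the saved top picture, then carry the plate over.

```bash
python3 - <<'E'
import cv2
i=cv2.imread("pics/top0.png")[150:214,405:485]; cv2.imwrite("pics/r.png",cv2.resize(i,None,fx=9,fy=9,interpolation=cv2.INTER_CUBIC))
E
python3 -m pendant '[[[0,-10,20,0,20],[0,-25,10,0,20],[0,-40,0,0,20],[0,-50,0,0,20],[0,-55,0,-1,20],[0,-55,0,-2,20],[0,-50,0,-2,20],[0,-50,0,-2,20]]]'
```

```text
time_s: 12.7
eef_pos: [0.4525, -0.0833, 0.1688]
eef_rot: [-0.0, 0.156, 0.988, 0.0]
wrist_force: [-0.0, 0.8, -1.6]
opening: 0.501
```

View pics/r.png

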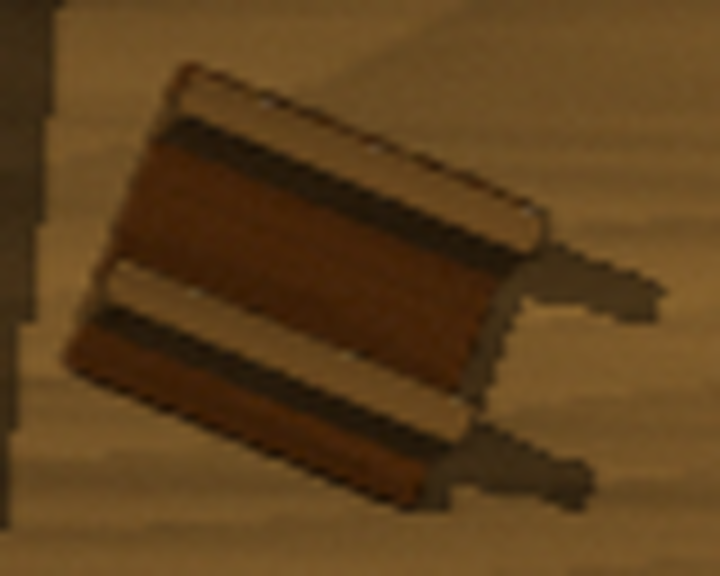

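The rest crop shows the batten tops at (190,75), (543,208), (527,250), (178,117) and at (117,262), (472,400), (457,440), (103,302).

Run:
```python
from h import *
np.set_printoptions(precision=4,suppress=True)
c=cam("top"); C=[]
for l in([(190,75),(543,208),(527,250),(178,117)],[(117,262),(472,400),(457,440),(103,302)]):
    q=np.array([ray(c,x/9+405-.45,y/9+150-.45,.045) for x,y in l]); C.append(q.mean(0)); print(q.mean(0),np.linalg.norm(q[1]-q[0]),[np.degrees(np.arctan2(*(q[b]-q[a])[[1,0]])) for a,b in((0,1),(3,2))])
print("rest",(C[0]+C[1])/2,C[0]-C[1],np.linalg.norm(C[0]-C[1]))
k=cam("wrist")
for d in spotter.tip_of("wrist","rest_top"): print("wrist rest",w(k,d["at"]),d["confidence"])
for d in spotter.tip_of("top","rest_top"): print("top rest",w(c,d["at"]),d["confidence"])
o=monitor.get_obs()["eef_pos"]; zt=o[2]+.0235
g=cv2.cvtColor(k["img"],cv2.COLOR_RGB2GRAY); print(g[225:275:3,322])
for d in spotter.tip_of("top","scraper_center"): print("scr",w(c,d["at"]),d["confidence"])
print(o, [ray(k,322,v,zt) for v in (244,248)])
save(c,"t7")
```

```text
[ 0.5456 -0.2751  0.045 ] 0.10779445924998761 [np.float64(-109.26309160690509), np.float64(-109.46981744211666)]
[ 0.4897 -0.2537  0.045 ] 0.10794729708571602 [np.float64(-109.79568804999472), np.float64(-109.83295426878456)]
rest [ 0.5176 -0.2644  0.045 ] [ 0.0559 -0.0214 -0.    ] 0.05983706418495266
wrist rest [ 0.2908 -0.2279  0.0621] 0.95
wrist rest [ 0.5169 -0.2624  0.0462] 0.61
top rest [ 0.2925 -0.2296  0.0645] 0.95
top rest [ 0.5163 -0.267   0.0472] 0.87
[105 107 114 114 113 114 111 106  77 117 133 134 133 133  86  85  85]
scr [0.3903 0.3728 0.0022] 0.75
[ 0.4526 -0.0823  0.1687] [array([ 0.4327, -0.0817,  0.1922]), array([ 0.4347, -0.0823,  0.1922])]
```

```bash
python3 -m pendant '[[[2,-50,0,-1,20],[2,-50,0,-1,20],[2,-40,0,0,20],[0,-22,-20,0,20],[0,0,-40,0,20],[0,0,-40,0,20],[0,0,-15,0,20],[0,0,0,0,20]]]'
python3 - <<'E'
from h import *
np.set_printoptions(precision=4,suppress=True)
o=monitor.get_obs(); print(o["eef_pos"])
t=cam("top"); s=cam("side"); k=cam("wrist")
i=np.hstack([cv2.resize(t["img"][140:230,390:490],(400,360)),cv2.resize(s["img"][110:230,240:400],(400,300)).repeat(1,0)[:300] if 0 else cv2.resize(s["img"][110:218,240:360],(400,360))])
cv2.imwrite("pics/p8.png",i[:,:,::-1])
E
```

```text
time_s: 13.95
eef_pos: [0.4589, -0.2423, 0.0536]
eef_rot: [-0.001, 0.172, 0.985, 0.001]
wrist_force: [1.0, 0.0, -1.1]
opening: 0.501
[ 0.4589 -0.2423  0.0536]
```

View pics/p8.png

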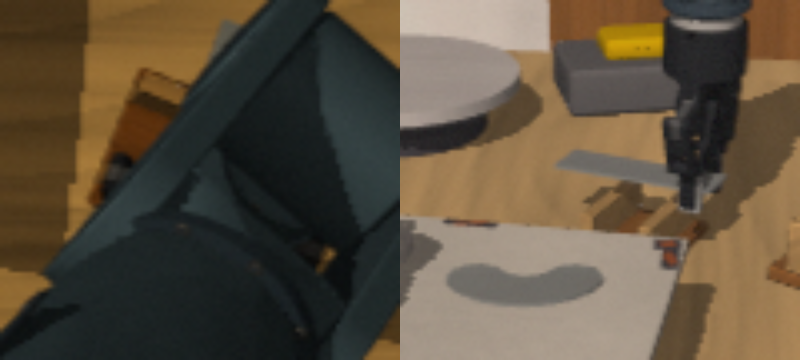

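The side view shows the plate held level above the rest, reaching over both battens with the fingers outside the near one. I'll lower it until it touches.

```bash
python3 -m pendant '[[[0,-1,-12,0,20],[0,0,-9,0,20],[0,0,-5,0,20],[0,0,0,0,20]]]'
python3 -m pendant '[[[0,0,-1.5,0,20],[0,0,0,0,20]]]'
python3 -m pendant '[[[0,0,-1,0,20],[0,0,0,0,20]]]'
python3 -m pendant '[[[0,0,-1,0,20],[0,0,0,0,20]]]'
```

```text
time_s: 14.6
eef_pos: [0.4586, -0.2444, 0.0275]
eef_rot: [-0.001, 0.173, 0.985, 0.0]
wrist_force: [0.2, 0.4, -1.9]
opening: 0.501
time_s: 14.85
eef_pos: [0.4591, -0.2447, 0.0268]
eef_rot: [0.0, 0.172, 0.985, -0.0]
wrist_force: [0.8, 0.0, -1.0]
opening: 0.506
time_s: 15.1
eef_pos: [0.4591, -0.2448, 0.0258]
eef_rot: [0.0, 0.172, 0.985, -0.0]
wrist_force: [-0.7, 0.6, -0.6]
opening: 0.503
time_s: 15.35
eef_pos: [0.4592, -0.2448, 0.025]
eef_rot: [0.0, 0.172, 0.985, -0.0]
wrist_force: [-0.4, 0.5, 1.4]
opening: 0.495
```

```bash
python3 -m pendant '[[[0,0,-0.6,0,20],[0,0,0,0,20]]]'
python3 -m pendant '[[[0,0,0,0,46],[0,0,0,0,50],[0,0,0,0,56],[0,0,0,0,65],[0,0,0,0,75],[0,0,0,0,85],[0,0,0,0,85],[0,0,0,0,85]]]'
python3 -m pendant '[[[0,0,8,0,85],[0,0,15,0,85],[0,0,25,0,85],[0,0,35,0,85],[0,0,40,0,85],[-40,20,20,0,85],[-50,30,0,0,85],[-40,40,0,0,85]]]'
python3 -m pendant '[[[-20,55,0,0,85],[0,55,0,0,85],[0,55,0,0,85],[0,50,0,0,85],[0,40,0,0,85],[0,0,0,0,85]]]'
python3 - <<'E'
from h import *
np.set_printoptions(precision=4,suppress=True)
rest=np.array([.5175,-.265,.045])
t=cam("top")
for n in("scraper_center","kidney_center"):
    for d in spotter.tip_of("top",n): print(n,w(t,d["at"]),d["confidence"])
s=cam("side")
for n in("scraper_center","kidney_center"):
    for d in spotter.tip_of("side",n): print("side",n,w(s,d["at"]),d["confidence"])
i=np.hstack([cv2.resize(t["img"][140:230,390:490],(400,360)),cv2.resize(s["img"][110:218,240:360],(400,360))])
cv2.imwrite("pics/p9.png",i[:,:,::-1]); save(t,"t9")
E
```

```text
time_s: 15.6
eef_pos: [0.4592, -0.2448, 0.0245]
eef_rot: [0.0, 0.172, 0.985, -0.0]
wrist_force: [-1.7, 1.2, 5.3]
opening: 0.496
time_s: 16.6
eef_pos: [0.459, -0.2447, 0.0241]
eef_rot: [0.0, 0.172, 0.985, 0.0]
wrist_force: [0.1, 0.2, -1.0]
opening: 0.997
time_s: 17.6
eef_pos: [0.3279, -0.1544, 0.1682]
eef_rot: [0.001, 0.173, 0.985, -0.001]
wrist_force: [-0.3, -0.4, 1.2]
opening: 0.999
time_s: 18.35
eef_pos: [0.3087, 0.1025, 0.168]
eef_rot: [0.001, 0.169, 0.986, 0.0]
wrist_force: [0.2, -0.3, -0.2]
opening: 0.993
scraper_center [ 0.5142 -0.2681  0.0503] 0.9
scraper_center [0.3906 0.3674 0.0036] 0.85
kidney_center [0.5845 0.0256 0.1033] 0.86
side scraper_center [0.3912 0.367  0.0045] 0.61
side scraper_center [ 0.5169 -0.2619  0.0422] 0.56
side kidney_center [0.5805 0.0276 0.1012] 0.82
```

View pics/p9.png

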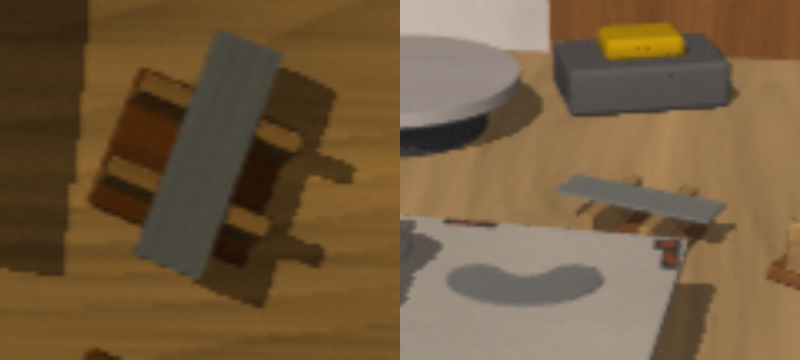

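The plate lies flat across both battens, with crop corners at (217,30), (281,52), (203,278) and (135,252). I'll check the numbers, then hand in.

Run:
```python
from h import *
t=cam("top"); q=np.array([ray(t,x/4+390-.4,y/4+140-.4,.048) for x,y in[(217,30),(281,52),(203,278),(135,252)]])
d=(q[0]+q[1]-q[2]-q[3])[:2]; e=q.mean(0)[:2]-[.5175,-.265]; a=np.radians(-20.3)
print(q.mean(0),"ang",np.degrees(np.arctan2(d[1],d[0])),"off",e@[np.cos(a),np.sin(a)],e@[-np.sin(a),np.cos(a)])
if np.linalg.norm(e)<.012: print(order.hand_in())
```

```text
[ 0.5183619  -0.26746637  0.048     ] ang -19.72458298136707 off 0.0016640389069584062 -0.0020141587759922694
the job is handed in; nothing more can be done
None
```

The straight scraper now lies across both battens of the smaller drying rest, and I handed the job in after about 18.5 s of robot time. The hand-in gives no verdict.

- **Slide:** I pressed the closed fingertips on the plate with about 7 to 12 N and slid it out until 56 mm stuck out past the shelf edge. It was still lying flat.
- **Grip and placing:** I took it across its width about 17 mm from the near end and carried it level to the rest. I lowered it until about 5 N of contact, opened the fingers and moved clear.
- **Last check of the scraper:** The top picture puts its centre about 2 mm off the rest's centre both ways, and its length within 1° of square to the battens. In the side view it looks flat on both. The networks place the centre within about 5 mm of the rest's centre.
- **Kidney scraper:** The networks find it within about 5 mm of its starting position, which is about their own error.

None of these checks failed. In one picture during the slide, and in one while carrying, the network missed the straight scraper and found only the blue look-alike, so I measured the overhang and the grip position from the wrist camera instead.

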